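Push the tea tin home through the sprung flap of the tin store

TASK

Put the tea tin away: set it in front of the little tin store's sprung flap, between the two rails, then use the wooden pusher to push it in through the flap until it sits fully home, pressed gently but firmly against the sprung back stop inside, without ramming the stop. Draw the pusher out so that the flap falls shut behind the tin, lay the pusher flat on the worktop again, and leave the spoon caddy, mug, sugar jar and saucer undisturbed.

Things in the scene. Friction and masses are not known exactly. Their poses are not given: they have to be found in the camera images.
- tin_store: Low dark-brown laminate cabinet fixed on the worktop, 200 deep, 96 wide, 72 mm high, closed but for its front doorway (72 wide, 62 mm high; the worktop is its floor). Origin: on the worktop, mid-doorway, in the shut flap's plane; +x points into the store, z up. Outer front face at x = -6 mm. A tin is pushed in along +x. The rear wall's inner face is at x = 184 mm.
- rails (a point): Point on the worktop midway between two aluminium rails that run out from the doorway of the tin store, at x = -56 mm, y = 0 in its frame and with its axes. The rails are 8 mm high, 8 mm thick, 100 mm long (x = -106 to -6 mm of the store), 70 mm apart inside.
- flap (a joint): Aluminium flap in the doorway, 68 wide, 54 mm high, hinged at its top 60 mm above the worktop. 0 rad = shut, grows as its lower edge swings into the store, up to 1.45; it cannot swing outward. A light spring shuts it: it resists the tin with 1 to 5 N and rests on the tin, then on the pusher, till they are clear. It clears a tin whose rear face is over 52 mm behind its plane.
- backstop: Sprung back stop, hidden in the store. This entry is only its rail (origin and axes as tin_store). Its rubber pad sits at an unknown, unmeasured place, its face 122 to 156 mm behind the flap's plane (tin's rear face then 62 to 96 mm behind it), to be felt. It gives 1 mm per 2.5 N, for 8 mm, then is solid. Home: pressed with over 3 N for a moment; over 20 N rams it. Sliding the tin adds 1 to 4 N.
- tin_center (a point): Centre of the square steel tea tin, 60 x 60 mm and 42 mm high (this point 21 mm above its underside), about 0.25 kg, standing upright loose on the worktop. x and y are square to its sides, z up.
- pusher_grip (a point): Point in the grip of the wooden pusher, 45 mm above its underside. A flat bar 210 long, 30 wide, 18 mm high lies loose on the worktop, 0.12 kg, with an upright grip block on it, 28 long (x), 22 mm wide (y), its top 68 mm above the underside. x points along the bar to its flat pushing end, 160 mm ahead of this point (the other end is 50 mm behind); z up.
- pusher_tip (a point): Middle of the flat pushing end face of the pusher, 9 mm above its underside.
- caddy: White plastic spoon caddy on a round turning base, 116 mm across, 97 mm high, with three steel teaspoons upright in it to 170 mm; origin under its centre. Bystander.
- mug: Pink ceramic mug, 80 mm across, 92 mm high, handle at its +y; origin under its centre. Bystander.
- sugar_jar: Glass sugar jar with hinged clamp lid, 92 mm across, 112 mm high; origin under its centre. Bystander.
- saucer: Stainless steel saucer facing upward, 140 mm across, 18 mm high; origin under its centre. Bystander.
There are look-alikes about, which are no part of the job. What is shaped like the part that bears tin_center but yellow is not meant.

How it is judged (in metres and radians):
On the way, in this order (a step that is already met when the one before it is completed fails the run):
1. the tin, upright on the worktop, is in the doorway and holds the flap open (value of joint flap above 0.3 rad and x of tin_center in the frame of tin_store between -0.035 and 0.07 m and height (world z) of tin_center below 0.03 m), for 0.1 s.
2. the pusher presses the tin home against the back stop with at least 3 N (contact force between tea_tin and backstop above 3 N and contact force between pusher and tea_tin above 1 N), for 0.15 s.
At the end, for the whole second after the job is handed in: The flap is shut (within 0.06 rad), the tin stands upright inside the store at the back stop (its rear face over 53 mm behind the flap), at rest, and the pusher lies flat on the worktop, at rest and let go, outside the store (value of joint flap below 0.06 rad and x of tin_center in the frame of tin_store between 0.083 and 0.14 m and angle between each of tin_center, pusher_grip's own z axis and vertical below 0.1 rad and height (world z) of tin_center below 0.025 m and linear speed of each of tea_tin, pusher below 0.01 m/s and height (world z) of pusher_grip below 0.05 m); the robot touches nothing.
It fails at once if the back stop is rammed (over 20 N) (contact force between tea_tin and backstop above 20 N).
It fails at once if the tin is tipped over (angle between tin_center's own z axis and vertical above 0.6 rad).
It fails at once if a bystander is moved by more than 20 mm (distance of any of caddy, mug, sugar_jar, saucer from where it was at the start of the episode above 0.02 m).
It also fails if it takes over 58 s, if anything falls off the work surface, if the arm or the gripper's body presses on something with over 40 N, if the wrist force passes 120 N, or if a joint passes its speed limit or range.

ROBOT

A 6-joint arm with a two-finger parallel gripper is mounted at the origin on the work surface. World frame = base frame: x ahead of the robot, y to its left, z up, the work surface at z = 0. Lengths are in m, angles in degrees, forces in N, time in s.
With the tool pointing down it reaches from about 0.4 to 0.825 m from the base axis. Payload 7 kg.
Tool frame: the origin (TCP) lies on the centre line of the jaws, within the pads' length; the fingertips stand r.nose_length ahead of it and the grasp point (between the pads) lies 2 mm behind it (r.nose_length is the distance from the TCP to the fingertips, in m); z points along the fingers, y is the direction in which the jaws open and shut (so a half turn about z gives the same grasp; the last joint's range is limited). The gripper opens to 88 mm and grips with 3 to 60 N. Pads are 19 mm wide; open, the fingers measure 130 mm over their backs; the gripper's body (78 mm by 193 mm) begins 47 mm behind the grasp point.
Start: joints at [84.517, 20.546, 0.682, 0, -70.136, -16.507], TCP at [0.253, 0.626, 0.244] pointing down, gripper open.
Joint ranges: [-176.03, 176.03], [-82.01, 121.73], [-58.28, 71.71], [-173.87, 95.51], [-174.79, -0.11], [-173.66, 173.66]. Speed limits (degrees/s): [136.94, 136.94, 172.46, 180, 180, 180].

INTERFACE

Orientations are given as [roll, pitch, yaw] about the fixed x, y, z axes, in that order (R = Rz(yaw) Ry(pitch) Rx(roll)).
In Python, from plant import r gives the robot as it stands.
- The arm moves only by the tool apply_moves, never from a script. Its argument "targets" is a list of rows, each a list of 3 entries, a list of its own where there are three numbers: the shift along the tool's x, y, z scaled (see below), then the turn, a rotation vector about the tool's x, y, z scaled (see below), then the finger opening in mm, from 0 to 87.6. A call has 1 to 5 rows; each row shifts and turns the pose as measured when the row begins, along the tool's axes as they then stand; what a row does not reach is not made up. The controller multiplies each number of a shift by 0.04 m and each number of a turn by 8 degrees. A row lasts 1/10 s, in which the tool goes at most 50 mm and 8.59 degrees, less where a joint would pass 70% of its speed; a pose out of reach is approached as far as the arm can. A call with a number of a shift or a turn outside -1 to 1 is refused whole. A call with a gripper value outside its range is refused whole. The fingers move at their own pace and stop on an object; "squeeze" is the grip in N (left out, the last holds). Time passes only in rows, so rows that do not move let the fingers close. It gives the time, the measured TCP pose, the force and the opening at its end, in the units of the state.
- r.get_state(): the state, without advancing time (a new reading comes with each control period).
- r.capture(name): name is "side" or "top" or "wrist"; returns a dict with "img" (384x512x3 uint8, blue, green, red), "z_map" (384x512 float32, m along the optical axis (not along the pixel's ray), 0 where there is no reading), "fx", "fy", "cx", "cy" (pixels), "k1" (the pictures are not rectified: a ray, as slopes to the right and down, at radius r is drawn at 1 + k1 r^2 times it, then the intrinsics apply), "camera_from_world" (4x4, takes a point from world to camera coordinates); the wrist camera has in their place "mount" (4x4, takes a point from camera to tool coordinates, whose origin is the TCP and whose axes are the flange's). Camera axes: x right, y up, looking along -z (the intrinsics and any distortion apply to the point x, -y, -z); pixel columns grow to the right and rows downward; lengths in m; the calibration is good to about 2 mm. A picture is of the moment at which its call begins: read the wrist's pose just before it.
- r.close_job(): hands the job in, once; it reports no verdict.
The state is a dict: "time_s": time; "joints": joint angles; "qd": joint speeds; "joint_torque": joint torques, N m; "tcp_pos": TCP position; "eef_rot": TCP orientation; "contact_force": force on the tool from outside, world axes, zero at the start; "moment": the same for the moment, N m; "gripper_width": finger opening in m.
Only numpy, scipy, OpenCV 4.12 (cv2) and the standard library are available. Lean on these libraries where they do the work, as an engineer would, in place of code of your own. Each camera call takes 0.05 s, during which the arm holds its last target.

## Working session

There is one attempt and no reset: what is moved stays moved. The work goes in short steps, Python scripts to look and compute and a tool call to move; the robot and the scene stay as the last step left them, time stands still between calls to the robot, and variables do not carry over. Pictures are saved under pics/ and viewed, and the job is handed in when it is done.

Besides the shell and the picture viewer there is one more tool, called after "Emit:" by a JSON object that holds its "name" and its "arguments". apply_moves: Moves the arm, as the interface text tells. Its arguments: {"type":"object","properties":{"targets":{"type":"array","items":{"type":"array"}},"squeeze":{"type":"number"}},"required":["targets"]}

```bash
ls; mkdir -p pics; python3 - <<'E'
from plant import r
import cv2
s=r.get_state(); print(s, r.nose_length)
for n in ("top","side","wrist"):
    c=r.capture(n); cv2.imwrite(f"pics/{n}0.png",c["img"])
    print(n,c["fx"],c["fy"],c["cx"],c["cy"],c["k1"],c.get("camera_from_world"),c.get("mount"))
E
```

```text
pics
{'time_s': 0.0, 'joints': array([ 8.45174652e+01,  2.05911120e+01,  6.32482254e-01, -2.06110665e-02,
       -7.01366645e+01, -1.65075176e+01]), 'qd': array([0.08328199, 0.01766479, 0.02700592, 0.07127279, 0.11527492,
       0.05379137]), 'joint_torque': array([ 2.09843631e-03, -5.82705474e+01,  2.93064952e+01,  6.99726373e+00,
        7.04070000e-03, -1.56944425e-04]), 'tcp_pos': array([0.25258939, 0.62544061, 0.24261497]), 'eef_rot': array([ 1.79903128e+02, -8.50270160e-03, -2.19970645e+01]), 'contact_force': array([ 0.53448445, -0.73512313, -0.23482575]), 'moment': array([-0.01166633, -0.05523495,  0.0083336 ]), 'gripper_width': 0.08754605178616233} 0.017
top 360.5324565250844 360.5324565250844 253.38648003744248 185.08080718416568 -0.06164865720097994 [[-0.01048709 -0.99974106 -0.02019486  0.0067295 ]
 [ 0.98757095 -0.01352258  0.15659103 -0.59341585]
 [-0.15682357 -0.01830167  0.98745705 -1.14854444]
 [ 0.          0.          0.          1.        ]] None
side 364.98891985235304 364.98891985235304 254.16203760907814 191.57805442746624 -0.01892204977504124 [[ 0.93749385 -0.34740478  0.02037622 -0.53794805]
 [ 0.16199668  0.4874808   0.8579741  -0.14048974]
 [-0.30799732 -0.80104456  0.51328867 -1.07651833]
 [ 0.          0.          0.          1.        ]] None
wrist 338.38161098596487 338.38161098596487 256.5904791702671 186.89629306542486 -0.039364664489068266 None [[-5.39008585e-04  9.62887167e-01  2.69903709e-01  7.35660615e-02]
 [ 9.99999180e-01  8.32595290e-04 -9.73262571e-04  8.45455610e-04]
 [-1.16186260e-03  2.69902963e-01 -9.62886826e-01 -1.40552595e-01]
 [ 0.00000000e+00  0.00000000e+00  0.00000000e+00  1.00000000e+00]]
```

View pics/top0.png

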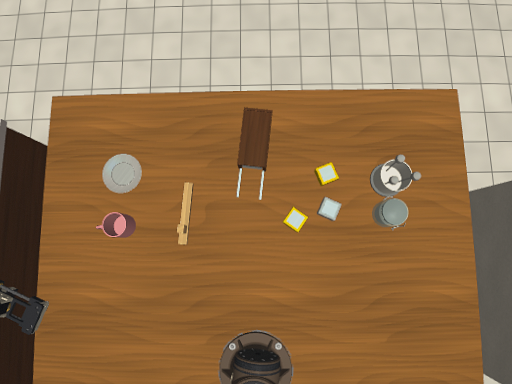

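View pics/side0.png

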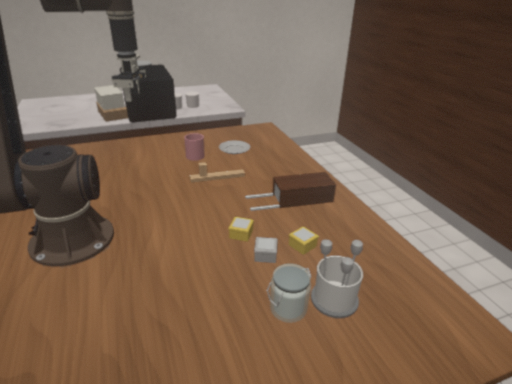

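View pics/wrist0.png

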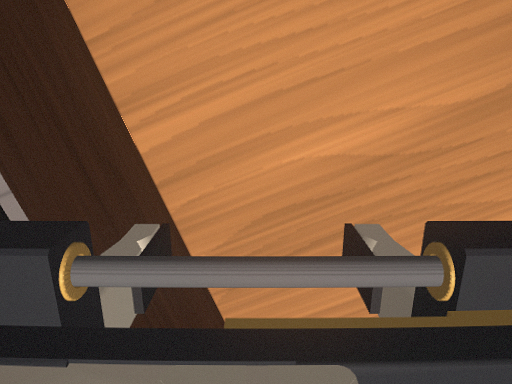

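The top view shows the store at (255,140) with its rails facing the robot. The pusher is at (185,213), with its grip at (182,230). There are three tin-shaped candidates: silver-blue at (330,209), yellow at (327,174) and yellow at (296,219). The silver one fits because yellow is excluded. I'll measure next and confirm it in a crop.

```bash
cat > h.py <<'E'
import numpy as np, cv2
from plant import r
from scipy.spatial.transform import Rotation as R
def cam_T(c,st=None):
    """world_from_camera"""
    if c.get("camera_from_world") is not None: return np.linalg.inv(np.array(c["camera_from_world"]))
    T=np.eye(4); T[:3,:3]=R.from_euler('xyz',st["eef_rot"],degrees=True).as_matrix(); T[:3,3]=st["tcp_pos"]
    return T@np.array(c["mount"])
def K(c): return np.array([[c["fx"],0,c["cx"]],[0,c["fy"],c["cy"]],[0,0,1.]])
def D(c): return np.array([c["k1"],0,0,0,0.])
def rays(c,uv):
    return cv2.undistortPoints(np.asarray(uv,float).reshape(-1,1,2),K(c),D(c)).reshape(-1,2)
def at_z(c,uv,z,st=None):
    T=cam_T(c,st); n=rays(c,uv); d=np.c_[n[:,0],-n[:,1],-np.ones(len(n))]@T[:3,:3].T
    o=T[:3,3]; return o+d*((z-o[2])/d[:,2])[:,None]
def cloud(c,st=None):
    T=cam_T(c,st); h,w=c["z_map"].shape
    u,v=np.meshgrid(np.arange(w),np.arange(h)); n=rays(c,np.c_[u.ravel(),v.ravel()])
    z=c["z_map"].ravel().astype(float); p=np.c_[n[:,0]*z,-n[:,1]*z,-z]@T[:3,:3].T+T[:3,3]
    p[z==0]=np.nan
    return p.reshape(h,w,3)
def proj(c,P,st=None):
    T=np.linalg.inv(cam_T(c,st)); P=np.atleast_2d(P)@T[:3,:3].T+T[:3,3]
    P=P*[1,-1,-1]; return cv2.projectPoints(P.reshape(-1,1,3),np.zeros(3),np.zeros(3),K(c),D(c))[0].reshape(-1,2)
E
python3 - <<'E'
from h import *
c=r.capture("top"); p=cloud(c); np.save("top.npy",p)
np.savez("topc.npz",**c)
m=((p[...,2]>0.006)&(p[...,0]>0.35)&(np.abs(p[...,1])<0.6)&(p[...,0]<1.1)&(p[...,2]<.3)).astype(np.uint8)
n,l,s,ce=cv2.connectedComponentsWithStats(m)
for i in range(1,n):
    if s[i,4]>25:
        q=p[l==i]; zt=np.nanpercentile(q[:,2],95); t=q[q[:,2]>zt-0.008]
        rc=cv2.minAreaRect((t[:,:2]*1000).astype(np.float32))
        print(ce[i].round(),s[i,4],"zmax",zt.round(3),"rect",np.round(rc[0],0),np.round(rc[1],0),round(rc[2],1))
im=c["img"]; cv2.imwrite("pics/crop1.png",cv2.resize(im[90:260,160:360],None,fx=4,fy=3.5,interpolation=cv2.INTER_CUBIC))
E
```

```text
[254. 139.] 1753 zmax 0.074 rect [752.  -7.] [ 96. 199.] 82.8
[121. 173.] 782 zmax 0.019 rect [648. 456.] [135. 138.] 0.1
[392. 191.] 2125 zmax 0.161 rect [ 605. -449.] [97. 84.] 40.8
[326. 174.] 370 zmax 0.044 rect [ 631. -247.] [61. 62.] 20.4
[185. 214.] 590 zmax 0.067 rect [454. 236.] [22. 26.] 89.3
[329. 209.] 356 zmax 0.044 rect [ 513. -251.] [60. 61.] 65.3
[295. 219.] 355 zmax 0.044 rect [ 479. -137.] [61. 61.] 55.1
[117. 225.] 565 zmax 0.092 rect [467. 446.] [79. 77.] 89.8
```

View pics/crop1.png

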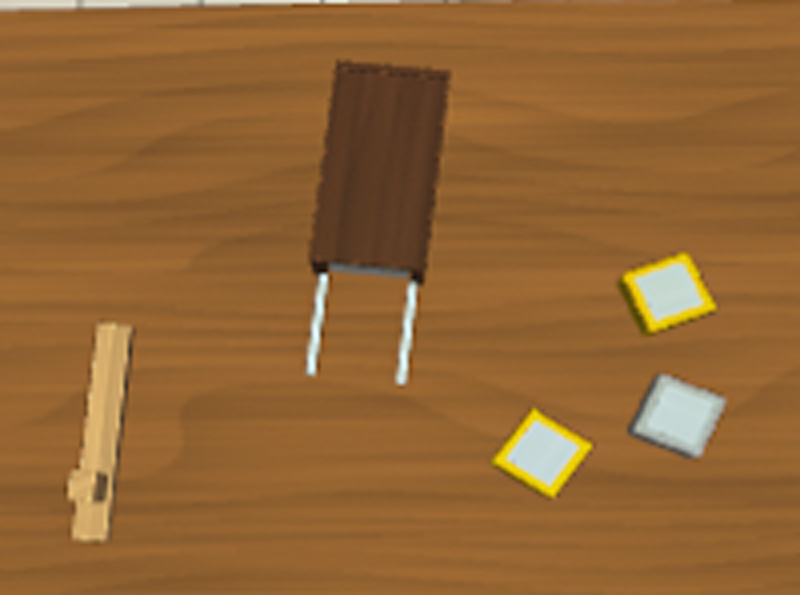

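The silver tin (crop 680,415) is the only non-yellow one, so it is the one meant. Measured, it is 60×61 mm with its top at 44 mm, which fits. Next I'll fit the pusher and the store and cross-check both with the side camera.

```bash
python3 - <<'E'
from h import *
p=np.load("top.npy")
c=dict(np.load("topc.npz",allow_pickle=True))
w=p[195-20:250,170:200].reshape(-1,3); b=w[(w[:,2]>.012)&(w[:,2]<.026)]
rc=cv2.minAreaRect((b[:,:2]*1000).astype(np.float32)); print("bar",rc,np.median(b[:,2]))
g=w[w[:,2]>.055]; print("grip",g.mean(0),cv2.minAreaRect((g[:,:2]*1000).astype(np.float32)))
# side camera check
s=r.capture("side"); q=cloud(s)
def obj(lo,hi,zl,zh):
    m=(q[...,0]>lo[0])&(q[...,0]<hi[0])&(q[...,1]>lo[1])&(q[...,1]<hi[1])&(q[...,2]>zl)&(q[...,2]<zh)
    t=q[m]; return len(t),cv2.minAreaRect((t[:,:2]*1000).astype(np.float32)),np.median(t[:,2])
print("tin side",obj((.46,-.30),(.57,-.20),.036,.06))
print("store side",obj((.6,-.15),(.95,.15),.066,.09))
print("bar side",obj((.38,.18),(.65,.3),.012,.026))
print("grip side",obj((.38,.18),(.65,.3),.06,.08))
# rails in top
print("rails top",)
im=c["img"]; hsv=cv2.cvtColor(im,cv2.COLOR_BGR2HSV)
for nm,(u0,u1) in {"L":(232,246),"R":(256,270)}.items():
    m=np.zeros(im.shape[:2],np.uint8); m[172:202,u0:u1]=(hsv[172:202,u0:u1,1]<70)&(hsv[172:202,u0:u1,2]>120)
    v,u=np.nonzero(m); P=at_z(c,np.c_[u,v],.008)
    print(nm,len(P),cv2.minAreaRect((P[:,:2]*1000).astype(np.float32)),P.mean(0))
E
```

```text
bar ((506.9722595214844, 232.66668701171875), (31.16977882385254, 205.70648193359375), 85.01647186279297) 0.016890517578032282
grip [0.45374033 0.23647666 0.06584185] ((453.51141357421875, 236.35113525390625), (21.904159545898438, 25.803054809570312), 89.33834838867188)
tin side (337, ((513.4359130859375, -254.50802612304688), (63.24150085449219, 61.34228515625), 62.77570724487305), np.float64(0.04289603838015088))
store side (875, ((753.3521728515625, -9.97671890258789), (103.80168914794922, 199.9029083251953), 83.88245391845703), np.float64(0.07303542016034281))
bar side (270, ((506.1815185546875, 227.9862060546875), (35.815128326416016, 207.8049774169922), 84.52113342285156), np.float64(0.018665562234002175))
grip side (34, ((451.92926025390625, 232.13287353515625), (24.408048629760742, 26.56048583984375), 79.60690307617188), np.float64(0.06785972911129018))
rails top
L 59 ((604.4155883789062, 50.886409759521484), (7.9889445304870605, 84.25704193115234), 83.47105407714844) [0.60543669 0.05079209 0.008     ]
R 65 ((597.9668579101562, -26.74648094177246), (7.577172756195068, 94.49420928955078), 82.96623992919922) [ 0.59669702 -0.02655159  0.008     ]
```

Emit:
{"name": "apply_moves", "arguments": {"targets": [[[0.6,0.75,0],[0,0,0],87],[[0.6,0.75,0],[0,0,0],87],[[0.6,0.75,0],[0,0,0],87],[[0.6,0.75,0],[0,0,0],87],[[0.6,0.75,0],[0,0,0],87]]}}

```text
time_s: 0.75
tcp_pos: [0.3078, 0.439, 0.2402]
eef_rot: [179.8, -0.1, -21.7]
contact_force: [1.2, 0.6, 0.8]
gripper_width: 0.0866
```

Emit:
{"name": "apply_moves", "arguments": {"targets": [[[0.6,0.75,0],[0,0,0],87],[[0.6,0.75,0],[0,0,0],87],[[0.6,0.75,0],[0,0,0],87],[[0.6,0.75,0],[0,0,0],87],[[0.6,0.75,0],[0,0,0],87]]}}

```text
time_s: 1.25
tcp_pos: [0.3644, 0.2471, 0.2413]
eef_rot: [179.9, -0.1, -21.7]
contact_force: [0.7, 0.6, 0.1]
gripper_width: 0.0868
```

Emit:
{"name": "apply_moves", "arguments": {"targets": [[[0.6,0.75,0],[0,0,0],87],[[0.6,0.75,0],[0,0,0],87],[[0.6,0.75,0],[0,0,0],87],[[0.6,0.75,0],[0,0,0],87],[[0.6,0.75,0],[0,0,0],87]]}}

```text
time_s: 1.75
tcp_pos: [0.4211, 0.0557, 0.2431]
eef_rot: [-179.9, -0.2, -21.5]
contact_force: [1.9, 1.0, -0.9]
gripper_width: 0.0868
```

Emit:
{"name": "apply_moves", "arguments": {"targets": [[[0.6,0.75,0.2],[0,0,0.1],87],[[0.6,0.75,0.2],[0,0,0.1],87],[[0.6,0.75,0.2],[0,0,0.1],87],[[0.6,0.75,0.2],[0,0,0.1],87],[[0.6,0.75,0.2],[0,0,0],87]]}}

```text
time_s: 2.25
tcp_pos: [0.4747, -0.1374, 0.2046]
eef_rot: [-179.6, -0.5, -24.8]
contact_force: [0.7, 0.6, 0.3]
gripper_width: 0.0871
```

```bash
cat > rel.py <<'E'
# usage: rel(target xyz, yaw) -> prints tool shift in units and turn units
from h import *
def rel(t,yaw=None):
    s=r.get_state(); M=R.from_euler('xyz',s["eef_rot"],degrees=True)
    d=M.inv().apply(np.array(t)-s["tcp_pos"])/0.04
    print("tcp",s["tcp_pos"].round(4),"rot",s["eef_rot"].round(2),"F",s["contact_force"].round(2),"t",s["time_s"])
    o="" 
    if yaw is not None:
        o=((M.inv()*R.from_euler('xyz',[180,0,yaw],degrees=True)).as_rotvec(degrees=True)/8).round(3)
    print("shift units",d.round(3),"len",np.linalg.norm(d).round(2),"turn",o)
E
python3 - <<'E'
from rel import *
rel([.513,-.251,.16],-24.7)
E
```

```text
tcp [ 0.4747 -0.1374  0.2046] rot [-179.58   -0.49  -24.8 ] F [0.71 0.62 0.34] t 2.25
shift units [2.052 2.185 1.117] len 3.2 turn [-0.052 -0.061 -0.012]
```

Emit:
{"name": "apply_moves", "arguments": {"targets": [[[0.5,0.55,0.28],[0,0,0],87],[[0.5,0.55,0.28],[-0.05,-0.06,0],87],[[0.5,0.55,0.28],[0,0,0],87],[[0.5,0.55,0.28],[0,0,0],87]]}}

```text
time_s: 2.65
tcp_pos: [0.5115, -0.2577, 0.1588]
eef_rot: [-180.0, -0.1, -24.9]
contact_force: [0.6, 0.6, -0.2]
gripper_width: 0.0869
```

```bash
python3 - <<'E'
from rel import *
st=r.get_state(); c=r.capture("wrist"); cv2.imwrite("pics/w1.png",c["img"])
p=cloud(c,st); print(st["tcp_pos"])
m=(p[...,2]>.034)&(p[...,2]<.05)&(np.abs(p[...,0]-.513)<.06)&(np.abs(p[...,1]+.251)<.06)
t=p[m]; print(len(t),np.median(t[:,2]),cv2.minAreaRect((t[:,:2]*1000).astype(np.float32)))
rel([.513,-.251,.035],-24.7)
E
```

```text
[ 0.51149421 -0.25767197  0.15875553]
5614 0.041562341405647046 ((515.5162963867188, -252.85311889648438), (61.31224822998047, 60.686038970947266), 64.85975646972656)
tcp [ 0.5118 -0.2604  0.1564] rot [ 1.7996e+02  3.0000e-02 -2.4970e+01] F [ 3.27 -4.29  0.29] t 2.7
shift units [-0.071 -0.228  3.036] len 3.05 turn [ 0.004  0.004 -0.034]
```

View pics/w1.png

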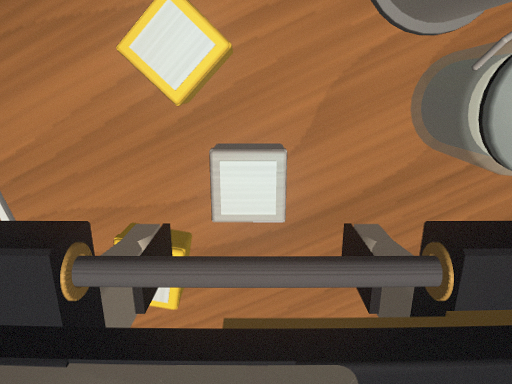

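The wrist view shows the silver tin centred at (248,185). The measured centre is (0.515,-0.252) and its sides line up with the tool. Descending.

```bash
python3 - <<'E'
from rel import *
rel([.515,-.252,.035],-25.1)
E
```

```text
tcp [ 0.5118 -0.2604  0.1564] rot [ 1.7996e+02  3.0000e-02 -2.4970e+01] F [ 3.27 -4.29  0.29] t 2.7
shift units [-0.015 -0.226  3.036] len 3.04 turn [0.004 0.004 0.016]
```

Emit:
{"name": "apply_moves", "arguments": {"targets": [[[0,-0.22,0.5],[0,0,0],80],[[0,0,0.5],[0,0,0],80],[[0,0,0.5],[0,0,0],80],[[0,0,0.5],[0,0,0],80]]}}

```text
time_s: 3.1
tcp_pos: [0.5174, -0.2556, 0.0751]
eef_rot: [180.0, -0.2, -25.2]
contact_force: [-0.6, -0.4, 0.0]
gripper_width: 0.0799
```

```bash
python3 - <<'E'
from rel import *
rel([.515,-.252,.035],-25.1)
E
```

```text
tcp [ 0.5174 -0.2556  0.0751] rot [179.99  -0.19 -25.22] F [-0.58 -0.44  0.02] t 3.1
shift units [-0.095 -0.057  1.003] len 1.01 turn [ 0.001 -0.023 -0.015]
```

Emit:
{"name": "apply_moves", "arguments": {"targets": [[[-0.09,-0.06,0.4],[0,0,0],80],[[0,0,0.35],[0,0,0],80],[[0,0,0.22],[0,0,0],80],[[0,0,0],[0,0,0],70]]}}

```text
time_s: 3.5
tcp_pos: [0.5132, -0.2515, 0.0318]
eef_rot: [179.9, 0.1, -25.3]
contact_force: [0.7, 0.0, -0.5]
gripper_width: 0.076
```

```bash
python3 - <<'E'
from rel import *
rel([.515,-.252,.035],-25.1)
E
```

```text
tcp [ 0.5132 -0.2515  0.0318] rot [ 1.7991e+02  1.0000e-01 -2.5260e+01] F [ 0.67  0.04 -0.46] t 3.5
shift units [ 0.046 -0.009 -0.081] len 0.09 turn [ 0.011  0.012 -0.02 ]
```

Emit:
{"name": "apply_moves", "arguments": {"targets": [[[0.04,0,-0.05],[0,0,0],50],[[0,0,0],[0,0,0],50],[[0,0,0],[0,0,0],50],[[0,0,0],[0,0,0],50],[[0,0,0],[0,0,0],50]], "squeeze": 20}}

```text
time_s: 4.0
tcp_pos: [0.5161, -0.2525, 0.0362]
eef_rot: [180.0, -0.1, -25.3]
contact_force: [-0.5, -0.1, -1.2]
gripper_width: 0.0598
```

Emit:
{"name": "apply_moves", "arguments": {"targets": [[[0,0,-0.6],[0,0,0],50],[[0,0,-0.7],[0,0,0],50],[[0,0,-0.8],[0,0,0],50]]}}

```text
time_s: 4.3
tcp_pos: [0.5122, -0.2516, 0.1177]
eef_rot: [179.8, 0.5, -25.3]
contact_force: [0.9, -0.3, -2.4]
gripper_width: 0.0599
```

```bash
python3 - <<'E'
from rel import *
rel([.54,.02,.13],-7.2)
E
```

```text
tcp [ 0.5122 -0.2516  0.1177] rot [179.83   0.52 -25.32] F [ 0.93 -0.32 -2.4 ] t 4.3
shift units [-2.28  -6.434 -0.305] len 6.83 turn [ 0.011  0.068 -2.265]
```

Emit:
{"name": "apply_moves", "arguments": {"targets": [[[-0.28,-0.75,-0.05],[0,0,0],50],[[-0.28,-0.75,-0.05],[0.01,0.07,0],50],[[-0.28,-0.75,-0.05],[0,0,0],50],[[-0.28,-0.75,-0.05],[0,0,0],50],[[-0.28,-0.75,-0.05],[0,0,0],50]]}}

```text
time_s: 4.8
tcp_pos: [0.5283, -0.091, 0.1339]
eef_rot: [-179.9, -0.6, -25.7]
contact_force: [-0.4, 0.2, -1.3]
gripper_width: 0.0601
```

Emit:
{"name": "apply_moves", "arguments": {"targets": [[[-0.28,-0.7,-0.05],[0,0,-0.7],50],[[-0.1,-0.7,-0.05],[0,0,-0.7],50],[[0,-0.6,0],[0,0,-0.6],50],[[0,-0.4,0],[0,0,-0.2],50]]}}

```text
time_s: 5.2
tcp_pos: [0.5443, 0.0119, 0.1393]
eef_rot: [180.0, -0.7, -7.3]
contact_force: [-0.1, 0.0, -1.5]
gripper_width: 0.0601
```

```bash
python3 - <<'E'
from rel import *
rel([.54,.02,.13],-7.2)
E
```

```text
tcp [0.5443 0.0119 0.1393] rot [179.99  -0.72  -7.31] F [-0.14  0.03 -1.5 ] t 5.2
shift units [-0.134 -0.188  0.231] len 0.33 turn [ 0.001 -0.089 -0.013]
```

Settle, then look.

Emit:
{"name": "apply_moves", "arguments": {"targets": [[[0,-0.15,0],[0,-0.09,0],50],[[0,0,0],[0,0,0],50]]}}

```text
time_s: 5.4
tcp_pos: [0.545, 0.02, 0.1395]
eef_rot: [-180.0, 0.0, -7.1]
contact_force: [0.0, -0.2, -2.3]
gripper_width: 0.0599
```

```bash
python3 - <<'E'
from rel import *
st=r.get_state(); c=r.capture("wrist"); cv2.imwrite("pics/w2.png",c["img"])
np.savez("w2.npz",st=st["tcp_pos"],rot=st["eef_rot"],**c)
p=cloud(c,st); print(st["tcp_pos"],st["eef_rot"])
m=(p[...,2]>.064)&(p[...,2]<.08)&(p[...,0]>.6); t=p[m]; print("store",len(t),np.median(t[:,2]),cv2.minAreaRect((t[:,:2]*1000).astype(np.float32)))
m=(p[...,2]>.0045)&(p[...,2]<.012)&(p[...,0]>.5)
n,l,s,ce=cv2.connectedComponentsWithStats(m.astype(np.uint8))
for i in range(1,n):
    if s[i,4]>60:
        t=p[l==i]; print(ce[i].round(),s[i,4],cv2.minAreaRect((t[:,:2]*1000).astype(np.float32)))
E
```

```text
[0.54503859 0.01998329 0.13952813] [-1.79982495e+02  3.68178827e-02 -7.14613480e+00]
store 4247 0.07129271792776998 ((661.6983642578125, 3.2372398376464844), (96.43326568603516, 12.739703178405762), 82.80681610107422)
[308. 101.] 1385 ((605.3671875, -29.651676177978516), (11.878944396972656, 106.92039489746094), 80.38738250732422)
[260.  33.] 126 ((659.9998168945312, 3.132152557373047), (67.73448944091797, 0.6229119300842285), 83.02458190917969)
[208. 103.] 1348 ((611.9742431640625, 48.69112777709961), (11.403432846069336, 100.34819030761719), 85.15371704101562)
[ 27. 176.] 531 ((572.7890014648438, 209.69259643554688), (6.108888149261475, 76.41850280761719), 88.35821533203125)
[427. 201.] 154 ((511.1860046386719, -123.41804504394531), (3.0268962383270264, 26.971092224121094), 50.973541259765625)
```

View pics/w2.png

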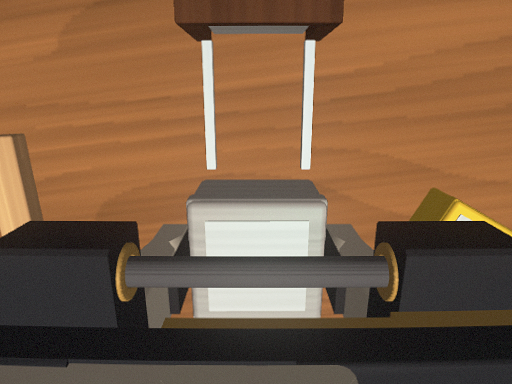

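The wrist view shows the rails at columns 212 and 303 and the flap under the lintel at (260,30). Front face, flap and rails put the store origin at about (0.6605, 0.0033), heading -7.2°, within 2 mm of the top camera's fit. The tin goes to store x = -52 mm.

```bash
python3 - <<'E'
from rel import *
rel([.6089,.0098,.06],-7.2)
E
```

```text
tcp [0.5449 0.0195 0.1395] rot [-1.7999e+02  3.0000e-02 -7.1700e+00] F [ 0.9  -1.51 -1.88] t 5.45
shift units [1.619 0.041 1.986] len 2.56 turn [-0.002  0.003  0.003]
```

Emit:
{"name": "apply_moves", "arguments": {"targets": [[[0.5,0.02,0.3],[0,0,0],50],[[0.5,0.02,0.4],[0,0,0],50],[[0.4,0,0.5],[0,0,0],50],[[0.2,0,0.5],[0,0,0],50],[[0,0,0.2],[0,0,0],50]]}}

```text
time_s: 5.95
tcp_pos: [0.6104, 0.0051, 0.063]
eef_rot: [-179.9, -0.2, -7.6]
contact_force: [0.7, -0.9, -2.4]
gripper_width: 0.0598
```

```bash
python3 - <<'E'
from rel import *
rel([.6089,.0098,.038],-7.2)
E
```

```text
tcp [0.6104 0.0051 0.063 ] rot [-1.799e+02 -1.700e-01 -7.590e+00] F [ 0.72 -0.91 -2.44] t 5.95
shift units [-0.055 -0.11   0.626] len 0.64 turn [-0.013 -0.021 -0.049]
```

Emit:
{"name": "apply_moves", "arguments": {"targets": [[[-0.05,-0.11,0.1],[-0.01,-0.02,-0.05],50],[[0,0,0],[0,0,0],50]]}}

```text
time_s: 6.15
tcp_pos: [0.6072, 0.0082, 0.0577]
eef_rot: [179.9, 0.2, -7.3]
contact_force: [-0.0, -0.1, -1.4]
gripper_width: 0.0601
```

```bash
python3 - <<'E'
from rel import *
rel([.6089,.0098,.038],-7.2)
E
```

```text
tcp [0.6072 0.0082 0.0577] rot [179.93   0.18  -7.32] F [-0.04 -0.07 -1.41] t 6.15
shift units [ 0.038 -0.045  0.492] len 0.5 turn [ 0.008  0.023 -0.015]
```

Emit:
{"name": "apply_moves", "arguments": {"targets": [[[0.03,-0.04,0.2],[0,0,0],50],[[0,0,0.15],[0,0,0],50],[[0,0,0.1],[0,0,0],50],[[0,0,0],[0,0,0],50]]}}

```text
time_s: 6.55
tcp_pos: [0.609, 0.0104, 0.0411]
eef_rot: [-180.0, -0.0, -7.3]
contact_force: [-1.1, -0.3, -2.6]
gripper_width: 0.0598
```

```bash
python3 - <<'E'
from rel import *
rel([.6089,.0098,.037],-7.2)
E
```

```text
tcp [0.609  0.0104 0.0411] rot [-1.7998e+02 -2.0000e-02 -7.2700e+00] F [-1.14 -0.35 -2.58] t 6.55
shift units [0.001 0.016 0.102] len 0.1 turn [-0.003 -0.003 -0.009]
```

Emit:
{"name": "apply_moves", "arguments": {"targets": [[[0,0.01,0.1],[0,0,0],50],[[0,0,0.03],[0,0,0],50],[[0,0,0],[0,0,0],50]]}}

```text
time_s: 6.85
tcp_pos: [0.6092, 0.0102, 0.036]
eef_rot: [-180.0, -0.1, -7.2]
contact_force: [-0.5, 0.3, -2.2]
gripper_width: 0.0598
```

Emit:
{"name": "apply_moves", "arguments": {"targets": [[[0,0,0.04],[0,0,0],50],[[0,0,0],[0,0,0],50]]}}

```text
time_s: 7.05
tcp_pos: [0.6096, 0.0104, 0.035]
eef_rot: [-179.9, -0.1, -7.2]
contact_force: [-0.3, 0.0, -2.1]
gripper_width: 0.0598
```

Emit:
{"name": "apply_moves", "arguments": {"targets": [[[0,0,0.04],[0,0,0],50],[[0,0,0],[0,0,0],50]]}}

```text
time_s: 7.25
tcp_pos: [0.61, 0.0105, 0.0352]
eef_rot: [-179.9, -0.2, -7.2]
contact_force: [0.0, 1.2, -2.0]
gripper_width: 0.0599
```

Emit:
{"name": "apply_moves", "arguments": {"targets": [[[0,0,0],[0,0,0],64],[[0,0,0],[0,0,0],72],[[0,0,0],[0,0,0],72],[[0,0,0],[0,0,0],72]]}}

```text
time_s: 7.65
tcp_pos: [0.6108, 0.0106, 0.0356]
eef_rot: [-179.9, -0.3, -7.2]
contact_force: [0.3, -0.4, 0.1]
gripper_width: 0.0716
```

Emit:
{"name": "apply_moves", "arguments": {"targets": [[[0,0,-0.4],[0,0,0],72],[[0,0,-0.8],[0,0,0],72],[[-0.5,0,-0.8],[0,0,0],72],[[-0.8,0,-0.5],[0,0,0],87],[[-0.7,0,0],[0,0,0],87]]}}

```text
time_s: 8.15
tcp_pos: [0.5312, 0.0202, 0.1363]
eef_rot: [180.0, -0.1, -7.3]
contact_force: [0.4, 0.6, -0.2]
gripper_width: 0.0827
```

```bash
python3 - <<'E'
from rel import *
st=r.get_state(); c=r.capture("wrist"); cv2.imwrite("pics/w3.png",c["img"])
p=cloud(c,st); print(st["tcp_pos"],st["eef_rot"],st["contact_force"])
m=(p[...,2]>.034)&(p[...,2]<.05)&(p[...,0]>.56)&(p[...,0]<.66)&(abs(p[...,1])<.06)
t=p[m]; print(len(t),np.median(t[:,2]),cv2.minAreaRect((t[:,:2]*1000).astype(np.float32)))
m=(p[...,2]>.064)&(p[...,2]<.08)&(p[...,0]>.6); t=p[m]; print("store",len(t),cv2.minAreaRect((t[:,:2]*1000).astype(np.float32)))
E
```

```text
[0.53123273 0.02021145 0.1363089 ] [ 1.79964752e+02 -1.11248816e-01 -7.26797532e+00] [ 0.43336188  0.60712052 -0.21234135]
8638 0.04172435581725552 ((618.3458862304688, 1.662353515625), (85.69505310058594, 83.09932708740234), 86.06103515625)
store 0 ((0.0, 0.0), (0.0, 0.0), 0.0)
```

View pics/w3.png

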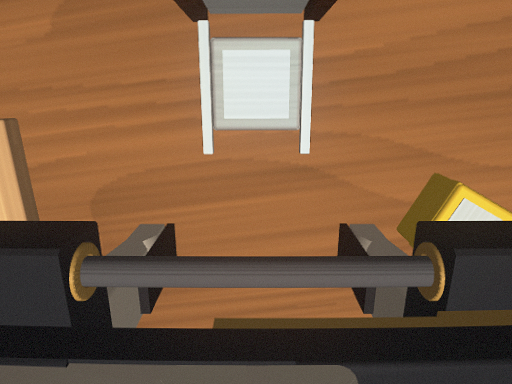

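The view shows the tin square between the rails at (257,84), with the flap shut. Next is the pusher.

```bash
python3 - <<'E'
from rel import *
rel([.44,.236,.17],-5)
E
```

```text
tcp [0.5265 0.0199 0.1352] rot [ 1.7996e+02  8.0000e-02 -7.3300e+00] F [-6.66 -0.33 -2.68] t 8.2
shift units [-2.836 -5.082 -0.869] len 5.88 turn [ 0.005  0.01  -0.291]
```

Emit:
{"name": "apply_moves", "arguments": {"targets": [[[-0.4,-0.75,-0.15],[0,0,0],60],[[-0.4,-0.75,-0.15],[0,0,0],60],[[-0.4,-0.75,-0.15],[0,0,0],60],[[-0.4,-0.75,-0.15],[0,0,0],60],[[-0.4,-0.75,-0.15],[0,0,0],60]]}}

```text
time_s: 8.7
tcp_pos: [0.4635, 0.1805, 0.1662]
eef_rot: [180.0, 0.1, -7.7]
contact_force: [0.1, 0.7, -0.0]
gripper_width: 0.0604
```

Emit:
{"name": "apply_moves", "arguments": {"targets": [[[-0.4,-0.7,-0.1],[0,0,-0.15],60],[[-0.3,-0.5,0],[0,0,-0.15],60],[[0,0,0],[0,0,0],60],[[0,0,0],[0,0,0],60]]}}

```text
time_s: 9.1
tcp_pos: [0.4399, 0.2377, 0.1714]
eef_rot: [-179.9, -0.0, -4.9]
contact_force: [-0.5, 0.1, -0.6]
gripper_width: 0.0598
```

```bash
python3 - <<'E'
from rel import *
st=r.get_state(); c=r.capture("wrist"); cv2.imwrite("pics/w4.png",c["img"])
p=cloud(c,st); print(st["tcp_pos"],st["eef_rot"],st["joints"])
reg=(p[...,0]>.38)&(p[...,0]<.65)&(p[...,1]>.18)&(p[...,1]<.3)
for a,b in((.058,.075),(.012,.024)):
    t=p[reg&(p[...,2]>a)&(p[...,2]<b)]
    if len(t)>10: print(len(t),np.median(t[:,2]),cv2.minAreaRect((t[:,:2]*1000).astype(np.float32)))
rel([.4537,.236,.12],-5)
E
```

```text
[0.43994802 0.23765521 0.17140068] [-1.79894514e+02 -1.90916401e-03 -4.88635096e+00] [ 50.88750271   7.58342876 -26.90423388  -0.07014189 -55.42406537
  34.26590899]
1120 0.06712660529411267 ((453.04718017578125, 235.53787231445312), (21.964139938354492, 28.33406639099121), 85.54411315917969)
6204 0.017343019234884988 ((493.9647521972656, 231.83236694335938), (30.20099449157715, 180.44224548339844), 85.05635070800781)
tcp [0.4401 0.2374 0.1714] rot [-179.89   -0.     -4.93] F [-0.41  0.2  -0.5 ] t 9.15
shift units [0.342 0.008 1.284] len 1.33 turn [-0.013 -0.     0.009]
```

View pics/w4.png

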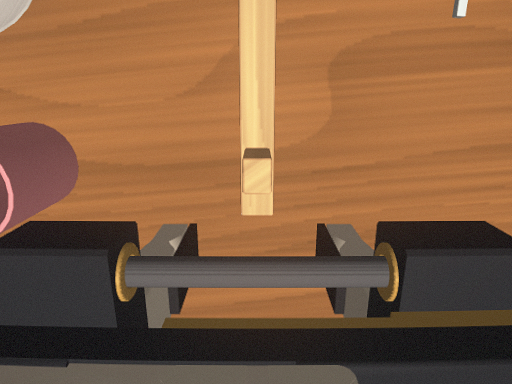

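The pusher's grip is at (257,175), at world (0.453, 0.2355) with heading -4.9°. The block measures 22×28 mm, as described. Going down on it.

Emit:
{"name": "apply_moves", "arguments": {"targets": [[[0.32,0.04,0.4],[0,0,0],60],[[0,0,0.5],[0,0,0],60],[[0,0,0.5],[0,0,0],60],[[0,0,0.5],[0,0,0],60]]}}

```text
time_s: 9.55
tcp_pos: [0.4563, 0.2332, 0.0957]
eef_rot: [-179.6, -0.2, -5.2]
contact_force: [-0.0, 0.0, 0.6]
gripper_width: 0.0601
```

```bash
python3 - <<'E'
from rel import *
rel([.453,.2355,.043],-4.9)
E
```

```text
tcp [0.4563 0.2332 0.0957] rot [-179.64   -0.25   -5.16] F [-0.03  0.04  0.57] t 9.55
shift units [-0.094 -0.041  1.319] len 1.32 turn [-0.045 -0.031 -0.032]
```

Emit:
{"name": "apply_moves", "arguments": {"targets": [[[-0.09,-0.04,0.4],[-0.04,-0.03,-0.03],60],[[0,0,0.4],[0,0,0],60],[[0,0,0.3],[0,0,0],60],[[0,0,0.1],[0,0,0],60],[[0,0,0],[0,0,0],60]]}}

```text
time_s: 10.05
tcp_pos: [0.4533, 0.2287, 0.0424]
eef_rot: [179.7, 0.2, -5.4]
contact_force: [0.3, 0.8, 0.5]
gripper_width: 0.0599
```

```bash
python3 - <<'E'
from rel import *
rel([.453,.2355,.043],-4.9)
E
```

```text
tcp [0.4533 0.2287 0.0424] rot [179.71   0.25  -5.4 ] F [0.34 0.76 0.54] t 10.05
shift units [-0.024 -0.168 -0.015] len 0.17 turn [ 0.036  0.031 -0.062]
```

Emit:
{"name": "apply_moves", "arguments": {"targets": [[[-0.02,-0.16,-0.01],[0.03,0.03,-0.06],60],[[0,0,0],[0,0,0],60]]}}

```text
time_s: 10.25
tcp_pos: [0.454, 0.2353, 0.0437]
eef_rot: [-180.0, -0.1, -5.0]
contact_force: [0.3, -0.1, 0.2]
gripper_width: 0.0601
```

```bash
python3 - <<'E'
from rel import *
rel([.453,.2355,.043],-4.9)
E
```

```text
tcp [0.454  0.2353 0.0437] rot [-1.7999e+02 -6.0000e-02 -4.9500e+00] F [ 0.32 -0.11  0.2 ] t 10.25
shift units [-0.026 -0.003  0.017] len 0.03 turn [-0.001 -0.007 -0.007]
```

Emit:
{"name": "apply_moves", "arguments": {"targets": [[[0,0,0],[0,0,0],30],[[0,0,0],[0,0,0],15],[[0,0,0],[0,0,0],15],[[0,0,0],[0,0,0],15],[[0,0,0],[0,0,0],15]], "squeeze": 50}}

```text
time_s: 10.75
tcp_pos: [0.4546, 0.2365, 0.0456]
eef_rot: [-179.8, -0.2, -4.9]
contact_force: [0.2, 0.4, -0.1]
gripper_width: 0.0253
```

Emit:
{"name": "apply_moves", "arguments": {"targets": [[[0,0,0],[0,0,0],15],[[0,0,0],[0,0,0],15]]}}

```text
time_s: 10.95
tcp_pos: [0.4546, 0.2364, 0.0456]
eef_rot: [-179.8, -0.2, -4.9]
contact_force: [-0.2, -0.8, 1.5]
gripper_width: 0.0215
```

Gripped (21.5 mm). Lifting and carrying the pusher to the store axis.

Emit:
{"name": "apply_moves", "arguments": {"targets": [[[0,0,-0.3],[0,0,0],15],[[0,0,-0.5],[0,0,0],15],[[0,0,-0.6],[0,0,0],15],[[0,0,-0.4],[0,0,0],15]]}}

```text
time_s: 11.35
tcp_pos: [0.4526, 0.2344, 0.119]
eef_rot: [179.8, 0.1, -4.9]
contact_force: [-0.1, 0.3, -0.6]
gripper_width: 0.0218
```

```bash
python3 - <<'E'
from rel import *
rel([.404,.0357,.12],-7.2)
E
```

```text
tcp [0.4526 0.2344 0.119 ] rot [ 1.7984e+02  9.0000e-02 -4.9400e+00] F [-0.09  0.32 -0.63] t 11.35
shift units [-0.783  5.052 -0.009] len 5.11 turn [0.02  0.011 0.283]
```

Emit:
{"name": "apply_moves", "arguments": {"targets": [[[-0.12,0.7,0],[0,0,0],15],[[-0.12,0.75,0],[0,0,0.1],15],[[-0.12,0.75,0],[0,0,0.1],15],[[-0.12,0.75,0],[0,0,0.1],15],[[-0.12,0.75,0],[0,0,0],15]]}}

```text
time_s: 11.85
tcp_pos: [0.415, 0.0896, 0.1256]
eef_rot: [-179.8, -0.3, -7.1]
contact_force: [1.2, -0.6, -1.5]
gripper_width: 0.0218
```

Emit:
{"name": "apply_moves", "arguments": {"targets": [[[0,0.6,0],[0,0,0],15],[[0,0.4,0],[0,0,0],15],[[0,0.1,0],[0,0,0],15],[[0,0,0],[0,0,0],15]]}}

```text
time_s: 12.25
tcp_pos: [0.4069, 0.0412, 0.1281]
eef_rot: [-179.7, -0.4, -7.3]
contact_force: [0.5, 0.3, -1.5]
gripper_width: 0.022
```

```bash
python3 - <<'E'
from rel import *
st=r.get_state(); c=r.capture("wrist"); cv2.imwrite("pics/w5.png",c["img"])
p=cloud(c,st)
t=p[(p[...,2]>.08)&(p[...,2]<.1)&(p[...,0]>.45)&(p[...,0]<.65)&(abs(p[...,1])<.1)]
print("bar",len(t),np.percentile(t[:,2],[5,50,95]),cv2.minAreaRect((t[:,:2]*1000).astype(np.float32)))
A=np.c_[t[:,0],t[:,1],np.ones(len(t))]; print("plane",np.linalg.lstsq(A,t[:,2],rcond=None)[0])
rel([.404,.0357,.12],-7.2)
E
```

```text
bar 4052 [0.09855024 0.09957179 0.099963  ] ((484.417724609375, 30.096832275390625), (30.45050811767578, 72.99683380126953), 82.77847290039062)
plane [0.0004444  0.0022628  0.09917303]
tcp [0.4071 0.0415 0.1281] rot [-179.67   -0.35   -7.31] F [ 0.19 -0.02 -1.56] t 12.3
shift units [-0.059  0.155  0.201] len 0.26 turn [-0.041 -0.044 -0.014]
```

View pics/w5.png

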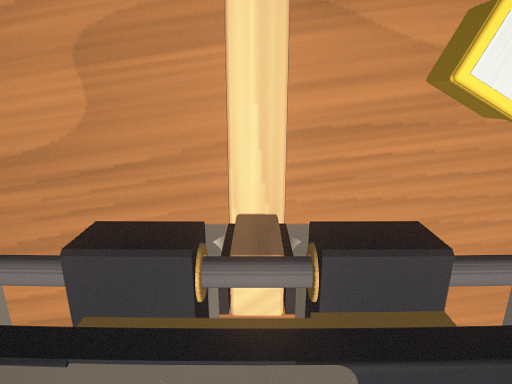

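Emit:
{"name": "apply_moves", "arguments": {"targets": [[[0,0.12,0.3],[-0.04,-0.04,0],15],[[0,0,0.5],[0,0,0],15],[[0,0,0.5],[0,0,0],15],[[0,0,0.3],[0,0,0],15]]}}

```text
time_s: 12.7
tcp_pos: [0.4089, 0.0394, 0.0622]
eef_rot: [-179.9, -0.2, -7.1]
contact_force: [0.2, 0.4, -1.4]
gripper_width: 0.022
```

```bash
python3 - <<'E'
from rel import *
rel([.404,.0357,.0475],-7.2)
E
```

```text
tcp [0.4089 0.0394 0.0622] rot [-179.85   -0.24   -7.13] F [ 0.21  0.4  -1.4 ] t 12.7
shift units [-0.112  0.108  0.368] len 0.4 turn [-0.019 -0.03   0.008]
```

Emit:
{"name": "apply_moves", "arguments": {"targets": [[[-0.08,0.1,0.1],[-0.02,-0.03,0],15],[[0,0,0.1],[0,0,0],15],[[0,0,0.1],[0,0,0],15],[[0,0,0],[0,0,0],15]]}}

```text
time_s: 13.1
tcp_pos: [0.404, 0.0359, 0.0469]
eef_rot: [179.8, 0.3, -7.0]
contact_force: [0.0, 0.1, -0.6]
gripper_width: 0.0216
```

```bash
python3 - <<'E'
from rel import *
rel([.404,.0357,.0475],-7.2)
c=r.capture("top"); im=c["img"]; cv2.imwrite("pics/t2.png",cv2.resize(im[130:300,200:310],None,fx=5,fy=3.5,interpolation=cv2.INTER_CUBIC))
E
```

```text
tcp [0.404  0.0359 0.0469] rot [179.76   0.28  -7.01] F [ 0.03  0.08 -0.6 ] t 13.1
shift units [ 0.     0.004 -0.015] len 0.02 turn [0.03  0.035 0.024]
```

View pics/t2.png

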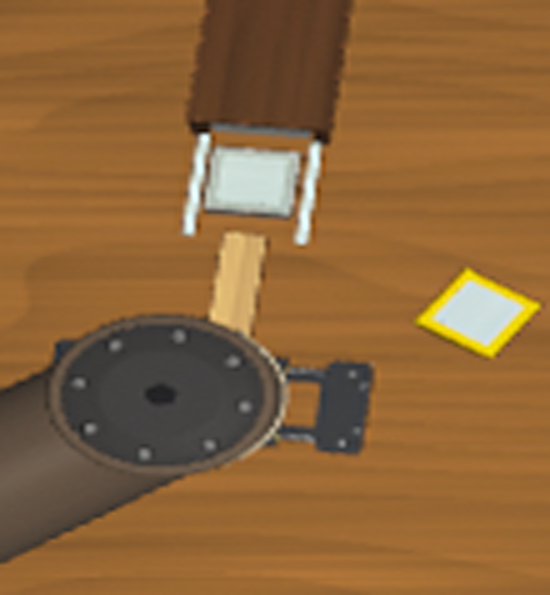

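The tip is at (243,238), between the rails and right behind the tin at (252,182). Starting the push.

Emit:
{"name": "apply_moves", "arguments": {"targets": [[[0.1,0.04,0],[0.03,0.03,0.02],15],[[0.15,0,0],[0,0,0],15],[[0.15,0,0],[0,0,0],15],[[0.15,0,0],[0,0,0],15],[[0.15,0,0],[0,0,0],15]]}}

```text
time_s: 13.65
tcp_pos: [0.4342, 0.0307, 0.0485]
eef_rot: [-179.9, -0.1, -7.2]
contact_force: [-1.1, 0.5, -1.2]
gripper_width: 0.0218
```

```bash
cat > st.py <<'E'
from rel import *
def stt():
    s=r.get_state(); h=np.radians(-7.2); e=np.array([np.cos(h),np.sin(h)]); n=np.array([-e[1],e[0]])
    d=s["tcp_pos"][:2]-[.6605,.0033]; f=s["contact_force"]
    print("t",s["time_s"],"tcp store x,y mm",round(d@e*1000,1),round(d@n*1000,1),"z",(s["tcp_pos"][2]*1000).round(1),"tip x",round(d@e*1000+158.5,1),"rot",s["eef_rot"].round(2),"Fx,Fy,Fz",round(f[:2]@e,2),round(f[:2]@n,2),f[2].round(2),"w",round(s["gripper_width"]*1000,1))
E
python3 -c "from st import *; stt()"
```

```text
t 13.65 tcp store x,y mm -228.0 -1.2 z 48.5 tip x -69.5 rot [-1.7988e+02 -1.0000e-01 -7.1600e+00] Fx,Fy,Fz -1.13 0.35 -1.16 w 21.8
```

Emit:
{"name": "apply_moves", "arguments": {"targets": [[[0.15,0,0.02],[0,0,0],15],[[0.15,0,0],[0,0,0],15],[[0.15,0,0],[0,0,0],15],[[0.15,0,0],[0,0,0],15],[[0.15,0,0],[0,0,0],15]]}}

```text
time_s: 14.15
tcp_pos: [0.4594, 0.0243, 0.0458]
eef_rot: [179.8, 0.6, -7.3]
contact_force: [-14.3, 3.8, 8.5]
gripper_width: 0.0216
```

```bash
python3 - <<'E'
from st import *
stt()
c=r.capture("side"); im=c["img"]; cv2.imwrite("pics/s2.png",cv2.resize(im[150:260,180:350],None,fx=4.5,fy=4.5,interpolation=cv2.INTER_CUBIC))
stt()
E
```

```text
t 14.15 tcp store x,y mm -202.1 -4.4 z 45.8 tip x -43.6 rot [179.8    0.64  -7.26] Fx,Fy,Fz -14.63 1.96 8.52 w 21.6
t 14.2 tcp store x,y mm -201.3 -4.2 z 45.8 tip x -42.8 rot [179.81   0.61  -7.24] Fx,Fy,Fz -8.61 1.83 6.04 w 21.7
```

View pics/s2.png

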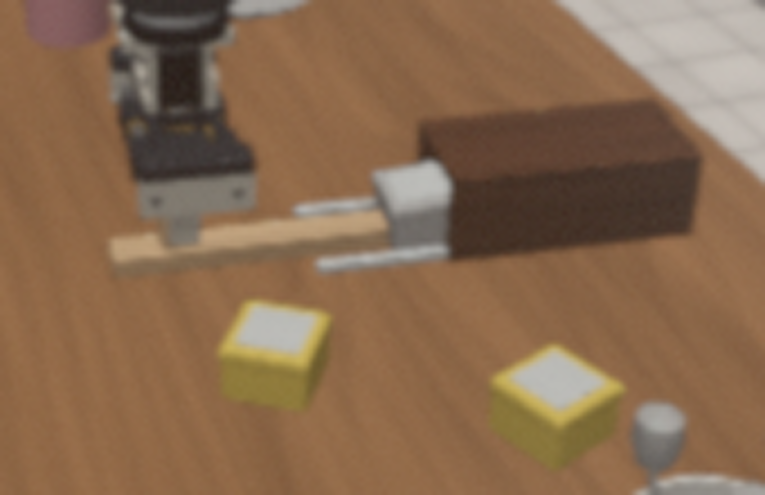

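The tin (420,205 in the crop) has reached the doorway. Resistance is higher than expected and the bar has drifted 4 mm to the right and down onto the table, so I'll correct that and look.

Emit:
{"name": "apply_moves", "arguments": {"targets": [[[-0.02,-0.08,-0.05],[0.02,-0.07,0],15],[[0,0,0],[0,0,0],15]]}}

```text
time_s: 14.4
tcp_pos: [0.4597, 0.027, 0.0477]
eef_rot: [179.9, 1.3, -7.3]
contact_force: [-5.6, -0.1, 3.6]
gripper_width: 0.0218
```

```bash
python3 - <<'E'
from st import *
stt()
c=r.capture("wrist"); cv2.imwrite("pics/w6.png",c["img"])
stt()
E
```

```text
t 14.4 tcp store x,y mm -202.2 -1.6 z 47.7 tip x -43.7 rot [179.91   1.29  -7.31] Fx,Fy,Fz -5.54 -0.78 3.58 w 21.8
t 14.45 tcp store x,y mm -202.2 -1.7 z 47.7 tip x -43.7 rot [179.92   1.26  -7.3 ] Fx,Fy,Fz -5.2 -0.88 2.57 w 21.7
```

View pics/w6.png

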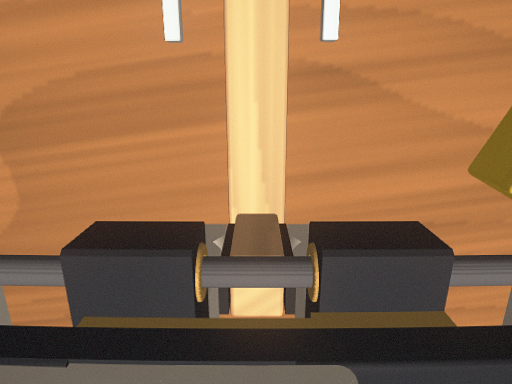

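Emit:
{"name": "apply_moves", "arguments": {"targets": [[[0.05,-0.04,0],[0,0.16,0],15],[[0.12,0,0],[0,0,0],15],[[0.12,0,0],[0,0,0],15],[[0.12,0,0],[0,0,0],15]]}}

```text
time_s: 14.85
tcp_pos: [0.4671, 0.0238, 0.0455]
eef_rot: [179.6, 0.8, -7.4]
contact_force: [-19.9, 6.3, 22.2]
gripper_width: 0.0219
```

```bash
python3 -c "from st import *; stt()"
```

```text
t 14.85 tcp store x,y mm -194.4 -3.9 z 45.5 tip x -35.9 rot [179.57   0.81  -7.41] Fx,Fy,Fz -20.52 3.77 22.17 w 21.9
```

Emit:
{"name": "apply_moves", "arguments": {"targets": [[[-0.05,-0.05,-0.08],[0.05,0.1,0],15],[[0,0,-0.03],[0,0.05,0],15]]}}

```text
time_s: 15.05
tcp_pos: [0.4665, 0.0266, 0.0501]
eef_rot: [-180.0, -0.5, -7.4]
contact_force: [0.4, 1.3, -1.5]
gripper_width: 0.0217
```

```bash
python3 - <<'E'
from st import *
stt()
c=r.capture("side"); im=c["img"]; cv2.imwrite("pics/s3.png",cv2.resize(im[150:240,200:350],None,fx=5,fy=5,interpolation=cv2.INTER_CUBIC))
c=r.capture("top"); im=c["img"]; cv2.imwrite("pics/t3.png",cv2.resize(im[130:300,200:310],None,fx=5,fy=3.5,interpolation=cv2.INTER_CUBIC))
stt()
E
```

```text
t 15.05 tcp store x,y mm -195.4 -1.2 z 50.1 tip x -36.9 rot [-179.98   -0.5    -7.37] Fx,Fy,Fz 0.2 1.35 -1.51 w 21.7
t 15.15 tcp store x,y mm -195.3 -1.2 z 50.1 tip x -36.8 rot [-180.     -0.5    -7.36] Fx,Fy,Fz 0.47 0.14 -1.51 w 21.8
```

View pics/s3.png

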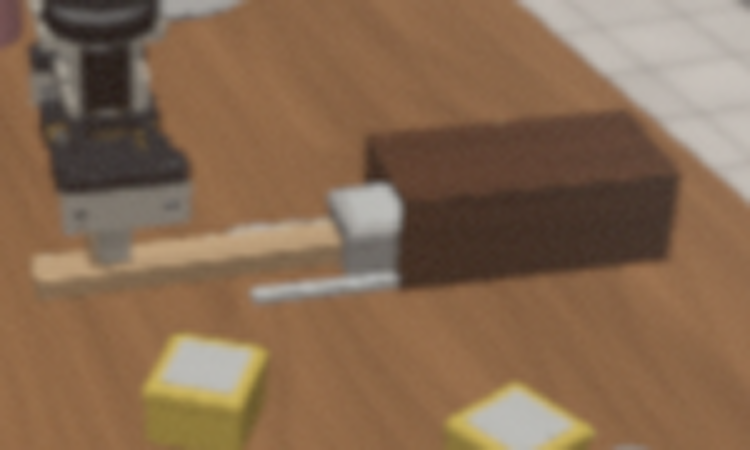

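View pics/t3.png

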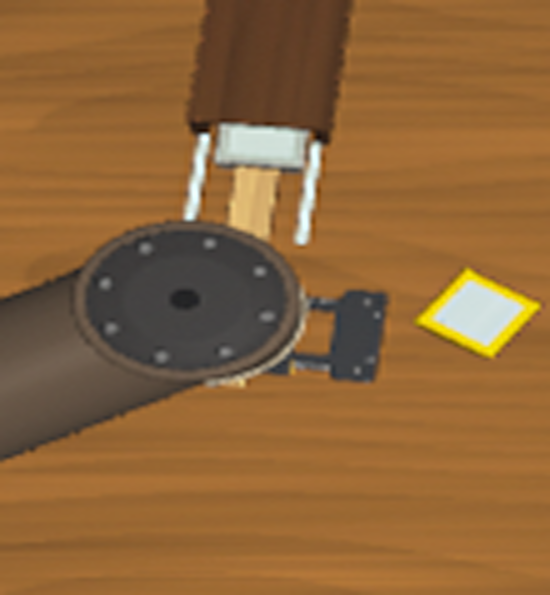

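The side view shows the tin (370,225) upright and entering, and the top view shows it centred. The excess force was the bar's nose dragging on the table. Now it is clear (Fx≈0), so I'll go on with upward compensation.

Emit:
{"name": "apply_moves", "arguments": {"targets": [[[0.12,-0.02,0],[0,0,0],15],[[0.12,-0.02,-0.02],[0,0.02,0],15],[[0.12,-0.02,-0.02],[0,0.02,0],15]]}}

```text
time_s: 15.45
tcp_pos: [0.4753, 0.0251, 0.0501]
eef_rot: [179.7, -0.2, -7.4]
contact_force: [-8.7, 1.3, 3.3]
gripper_width: 0.0218
```

```bash
python3 -c "from st import *; stt()"
```

```text
t 15.45 tcp store x,y mm -186.4 -1.6 z 50.1 tip x -27.9 rot [179.72  -0.2   -7.43] Fx,Fy,Fz -8.8 0.23 3.3 w 21.8
```

Emit:
{"name": "apply_moves", "arguments": {"targets": [[[0.15,-0.02,-0.03],[0.02,0.03,0],15],[[0.15,-0.02,-0.03],[0.01,0.03,0],15],[[0.15,-0.02,-0.03],[0,0.03,0.01],15]]}}

```text
time_s: 15.75
tcp_pos: [0.4882, 0.0232, 0.0511]
eef_rot: [179.7, -0.3, -7.6]
contact_force: [-3.8, 0.8, -4.4]
gripper_width: 0.0219
```

```bash
python3 -c "from st import *; stt()"
```

```text
t 15.75 tcp store x,y mm -173.4 -1.9 z 51.1 tip x -14.9 rot [179.67  -0.26  -7.6 ] Fx,Fy,Fz -3.9 0.35 -4.4 w 21.9
```

Emit:
{"name": "apply_moves", "arguments": {"targets": [[[0.14,-0.02,0.02],[0.03,0,-0.04],15],[[0.14,-0.02,0.02],[0.01,0,-0.01],15],[[0.14,-0.02,0],[0,0,0],15],[[0.14,-0.02,0],[0,0,0],15]]}}

```text
time_s: 16.15
tcp_pos: [0.5091, 0.0219, 0.0484]
eef_rot: [179.8, 0.1, -7.2]
contact_force: [-4.7, 0.7, 3.7]
gripper_width: 0.0219
```

```bash
python3 -c "from st import *; stt()"
```

```text
t 16.15 tcp store x,y mm -152.5 -0.5 z 48.4 tip x 6.0 rot [ 1.7983e+02  1.0000e-01 -7.2500e+00] Fx,Fy,Fz -4.78 0.05 3.68 w 21.9
```

Emit:
{"name": "apply_moves", "arguments": {"targets": [[[0.14,-0.01,-0.05],[0.02,0.03,0],15],[[0.14,-0.01,-0.01],[0,0.01,0],15],[[0.14,-0.01,-0.01],[0,0.01,0],15],[[0.14,-0.01,0],[0,0,0],15]]}}

```text
time_s: 16.55
tcp_pos: [0.5324, 0.0201, 0.0502]
eef_rot: [179.9, -0.2, -7.3]
contact_force: [-3.9, 0.7, -1.3]
gripper_width: 0.0219
```

```bash
python3 -c "from st import *; stt()"
```

```text
t 16.55 tcp store x,y mm -129.2 0.6 z 50.2 tip x 29.3 rot [ 1.7993e+02 -1.6000e-01 -7.2700e+00] Fx,Fy,Fz -4.01 0.22 -1.26 w 21.9
```

Emit:
{"name": "apply_moves", "arguments": {"targets": [[[0.12,0,0],[0,0,0],15],[[0.12,0,0],[0,0,0],15],[[0.1,0,0],[0,0,0],15],[[0.08,0,0],[0,0,0],15]]}}

```text
time_s: 16.95
tcp_pos: [0.5508, 0.0177, 0.0502]
eef_rot: [179.9, -0.1, -7.3]
contact_force: [-4.8, 0.8, -1.5]
gripper_width: 0.0215
```

```bash
python3 -c "from st import *; stt()"
```

```text
t 16.95 tcp store x,y mm -110.7 0.6 z 50.2 tip x 47.8 rot [ 1.7992e+02 -1.5000e-01 -7.2600e+00] Fx,Fy,Fz -4.83 0.16 -1.48 w 21.5
```

Now in the approach zone. I'll move in 1–2 mm steps and watch the force.

Emit:
{"name": "apply_moves", "arguments": {"targets": [[[0.06,0,0],[0,0,0],15],[[0.06,0,0],[0,0,0],15],[[0.06,0,0],[0,0,0],15]]}}

```text
time_s: 17.25
tcp_pos: [0.559, 0.0168, 0.0503]
eef_rot: [179.9, -0.2, -7.3]
contact_force: [-3.0, -0.0, -3.3]
gripper_width: 0.0215
```

Emit:
{"name": "apply_moves", "arguments": {"targets": [[[0.06,0,0],[0,0,0],15],[[0.06,0,0],[0,0,0],15],[[0.06,0,0],[0,0,0],15]]}}

```text
time_s: 17.55
tcp_pos: [0.5669, 0.0159, 0.0502]
eef_rot: [179.9, -0.2, -7.3]
contact_force: [-2.4, 0.3, -1.8]
gripper_width: 0.0215
```

```bash
python3 -c "from st import *; stt()"
```

```text
t 17.55 tcp store x,y mm -94.4 0.8 z 50.2 tip x 64.1 rot [179.94  -0.21  -7.25] Fx,Fy,Fz -2.41 0.01 -1.75 w 21.5
```

Emit:
{"name": "apply_moves", "arguments": {"targets": [[[0.05,0,0],[0,0,0],15],[[0.04,0,0],[0,0,0],15]]}}

```text
time_s: 17.75
tcp_pos: [0.5703, 0.0153, 0.0501]
eef_rot: [179.9, -0.1, -7.3]
contact_force: [-7.1, 1.8, 1.0]
gripper_width: 0.0222
```

Emit:
{"name": "apply_moves", "arguments": {"targets": [[[0.05,0,0],[0,0,0],15],[[0.04,0,0],[0,0,0],15]]}}

```text
time_s: 17.95
tcp_pos: [0.5713, 0.0146, 0.0496]
eef_rot: [179.8, 0.1, -7.3]
contact_force: [-9.7, 2.2, 2.3]
gripper_width: 0.0215
```

Emit:
{"name": "apply_moves", "arguments": {"targets": [[[0.04,0,-0.01],[0,0.01,0],15],[[0.04,0,-0.01],[0,0.01,0],15]]}}

```text
time_s: 18.15
tcp_pos: [0.5715, 0.0141, 0.0497]
eef_rot: [179.8, 0.3, -7.3]
contact_force: [-9.5, 4.7, 0.8]
gripper_width: 0.022
```

```bash
python3 -c "from st import *; stt()"
```

```text
t 18.15 tcp store x,y mm -89.7 -0.4 z 49.7 tip x 68.8 rot [179.79   0.28  -7.27] Fx,Fy,Fz -9.98 3.43 0.75 w 22.0
```

Force is rising about 2.5 N/mm beyond a 2–4 N sliding baseline, and advance has nearly stopped. That matches the back stop spring at tip ≈ 66–69 mm. Now a slightly firmer short hold.

Emit:
{"name": "apply_moves", "arguments": {"targets": [[[0.05,-0.01,-0.01],[0,0.02,0],15],[[0.055,-0.01,-0.01],[0,0.02,0],15],[[0.055,-0.01,-0.01],[0,0.01,0],15]]}}

```text
time_s: 18.45
tcp_pos: [0.5718, 0.0143, 0.0497]
eef_rot: [179.6, 0.5, -7.3]
contact_force: [-9.9, 3.1, 2.4]
gripper_width: 0.0219
```

```bash
python3 -c "from st import *; stt()"
```

```text
t 18.45 tcp store x,y mm -89.4 -0.2 z 49.7 tip x 69.1 rot [179.64   0.49  -7.27] Fx,Fy,Fz -10.24 1.78 2.43 w 21.9
```

Emit:
{"name": "apply_moves", "arguments": {"targets": [[[0.07,-0.01,-0.02],[0.02,0.05,0],15],[[0.075,-0.01,-0.01],[0.01,0.03,0],15],[[0.075,-0.01,-0.01],[0.01,0.02,0],15]]}}

```text
time_s: 18.75
tcp_pos: [0.5725, 0.0138, 0.0492]
eef_rot: [179.8, 0.5, -7.3]
contact_force: [-10.6, 1.7, 0.6]
gripper_width: 0.0216
```

```bash
python3 -c "from st import *; stt()"
```

```text
t 18.75 tcp store x,y mm -88.6 -0.6 z 49.2 tip x 69.9 rot [179.76   0.5   -7.3 ] Fx,Fy,Fz -10.76 0.4 0.6 w 21.6
```

Emit:
{"name": "apply_moves", "arguments": {"targets": [[[0.1,0,-0.02],[0.01,0.05,0],15],[[0.1,0,-0.01],[0.01,0.05,0],15]]}}

```text
time_s: 18.95
tcp_pos: [0.5733, 0.0124, 0.0485]
eef_rot: [179.8, 0.4, -7.3]
contact_force: [-16.0, 6.7, 4.4]
gripper_width: 0.022
```

```bash
python3 -c "from st import *; stt()"
```

```text
t 18.95 tcp store x,y mm -87.6 -1.9 z 48.5 tip x 70.9 rot [179.76   0.42  -7.32] Fx,Fy,Fz -16.66 4.63 4.44 w 22.0
```

That is firm (≈12 N on the stop, still on the spring and below 20 N). Drawing the pusher out.

Emit:
{"name": "apply_moves", "arguments": {"targets": [[[0,0,0],[0,0,0],15],[[-0.1,-0.03,-0.02],[0.02,0.05,0],15],[[-0.2,0,0],[0,0,0],15],[[-0.25,0,0],[0,0,0],15]]}}

```text
time_s: 19.35
tcp_pos: [0.5531, 0.0172, 0.0488]
eef_rot: [180.0, -0.2, -7.3]
contact_force: [3.8, -0.4, -7.6]
gripper_width: 0.022
```

```bash
python3 -c "from st import *; stt()"
```

```text
t 19.35 tcp store x,y mm -108.3 0.4 z 48.8 tip x 50.2 rot [180.    -0.21  -7.3 ] Fx,Fy,Fz 3.79 0.12 -7.61 w 22.0
```

Emit:
{"name": "apply_moves", "arguments": {"targets": [[[-0.2,0,0],[0,0,0],15],[[-0.2,0,0],[0,0,0],15],[[-0.2,0,0],[0,0,0],15]]}}

```text
time_s: 19.65
tcp_pos: [0.527, 0.0206, 0.0493]
eef_rot: [-180.0, -0.3, -7.3]
contact_force: [-0.8, -0.1, -3.2]
gripper_width: 0.0218
```

```bash
python3 -c "from st import *; stt()"
```

```text
t 19.65 tcp store x,y mm -134.6 0.4 z 49.3 tip x 23.9 rot [-179.98   -0.26   -7.29] Fx,Fy,Fz -0.77 -0.23 -3.19 w 21.8
```

Emit:
{"name": "apply_moves", "arguments": {"targets": [[[-0.25,0,0],[0,0,0],15],[[-0.25,0,0],[0,0,0],15],[[-0.25,0,0],[0,0,0],15],[[-0.25,0,0],[0,0,0],15],[[-0.25,0,0],[0,0,0],15]]}}

```text
time_s: 20.15
tcp_pos: [0.4743, 0.0279, 0.0508]
eef_rot: [-179.9, -0.5, -7.2]
contact_force: [-0.3, -0.1, -1.0]
gripper_width: 0.0218
```

Emit:
{"name": "apply_moves", "arguments": {"targets": [[[-0.3,0,0],[0,0,0],15],[[-0.3,0,0],[0,0,0],15],[[-0.3,0,0],[0,0,0],15],[[-0.1,0,0],[0,0,0],15],[[0,0,0],[0,0,0],15]]}}

```text
time_s: 20.65
tcp_pos: [0.4297, 0.0335, 0.0508]
eef_rot: [-179.8, -0.5, -7.2]
contact_force: [0.4, 0.7, -1.4]
gripper_width: 0.0215
```

```bash
python3 - <<'E'
from st import *
stt()
c=r.capture("side"); im=c["img"]; cv2.imwrite("pics/s4.png",cv2.resize(im[150:240,200:350],None,fx=5,fy=5,interpolation=cv2.INTER_CUBIC))
c=r.capture("top"); im=c["img"]; cv2.imwrite("pics/t4.png",cv2.resize(im[130:300,200:310],None,fx=5,fy=3.5,interpolation=cv2.INTER_CUBIC))
E
```

```text
t 20.65 tcp store x,y mm -232.8 1.0 z 50.8 tip x -74.3 rot [-179.84   -0.51   -7.18] Fx,Fy,Fz 0.35 0.75 -1.37 w 21.5
```

View pics/t4.png

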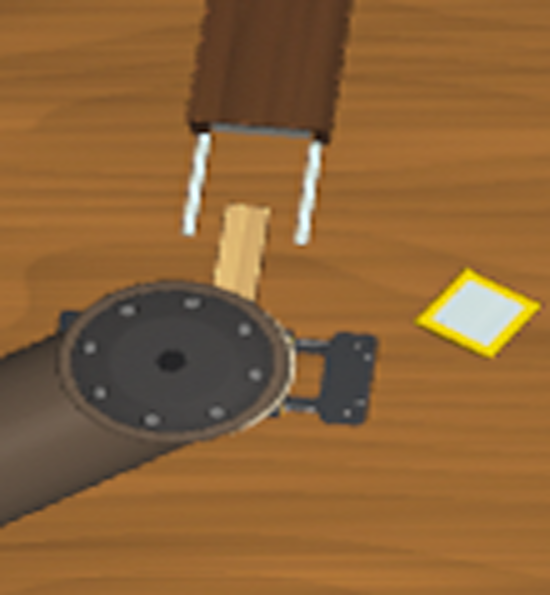

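View pics/s4.png

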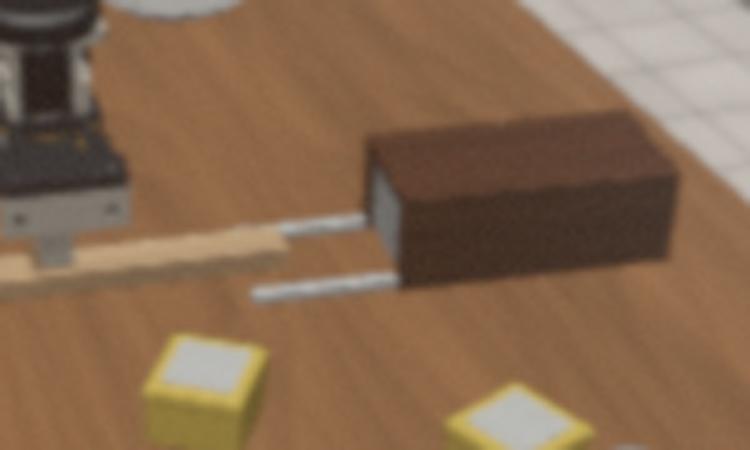

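The pusher is out and the flap shows as shut (grey panel at (385,210)). Lowering the pusher where it is, flat between the rail ends.

Emit:
{"name": "apply_moves", "arguments": {"targets": [[[0,0,0.05],[-0.02,-0.06,0],15],[[0,0,0.04],[0,0,0],15],[[0,0,0.03],[0,0,0],15],[[0,0,0.02],[0,0,0],15]]}}

```text
time_s: 21.15
tcp_pos: [0.432, 0.0338, 0.0454]
eef_rot: [180.0, -0.0, -7.2]
contact_force: [-13.6, 4.4, 35.5]
gripper_width: 0.0218
```

```bash
python3 -c "from st import *; stt()"
```

```text
t 21.15 tcp store x,y mm -230.5 1.7 z 45.4 tip x -72.0 rot [ 1.7998e+02 -1.0000e-02 -7.2000e+00] Fx,Fy,Fz -14.01 2.65 35.46 w 21.8
```

Pressing too much (35 N, through the pusher). Easing up before release.

Emit:
{"name": "apply_moves", "arguments": {"targets": [[[0,0,-0.05],[0,0,0],15],[[0,0,0],[0,0,0],15]]}}

```text
time_s: 21.35
tcp_pos: [0.4324, 0.0339, 0.0475]
eef_rot: [180.0, -0.0, -7.2]
contact_force: [-0.3, 0.3, -1.5]
gripper_width: 0.0215
```

```bash
python3 -c "from st import *; stt()"
```

```text
t 21.35 tcp store x,y mm -230.1 1.7 z 47.5 tip x -71.6 rot [ 1.7998e+02 -2.0000e-02 -7.2200e+00] Fx,Fy,Fz -0.35 0.23 -1.52 w 21.5
```

Emit:
{"name": "apply_moves", "arguments": {"targets": [[[0,0,0.02],[0,0,0],15],[[0,0,0.01],[0,0,0],30],[[0,0,0],[0,0,0],50],[[0,0,0],[0,0,0],60],[[0,0,0],[0,0,0],60]]}}

```text
time_s: 21.85
tcp_pos: [0.4327, 0.0337, 0.0457]
eef_rot: [180.0, -0.0, -7.2]
contact_force: [-0.5, -0.6, -0.1]
gripper_width: 0.0481
```

```bash
python3 -c "from st import *; stt()"
```

```text
t 21.85 tcp store x,y mm -229.8 1.6 z 45.7 tip x -71.3 rot [ 1.7996e+02 -1.0000e-02 -7.2400e+00] Fx,Fy,Fz -0.44 -0.63 -0.12 w 48.1
```

Rise and retreat upward, then check.

Emit:
{"name": "apply_moves", "arguments": {"targets": [[[0,0,0],[0,0,0],60],[[0,0,-0.3],[0,0,0],60],[[0,0,-0.6],[0,0,0],60],[[0,0,-0.7],[0,0,0],60],[[0,0,-0.7],[0,0,0],60]]}}

```text
time_s: 22.35
tcp_pos: [0.4299, 0.0324, 0.1369]
eef_rot: [179.7, 0.4, -7.3]
contact_force: [1.2, 0.5, -0.8]
gripper_width: 0.0596
```

Emit:
{"name": "apply_moves", "arguments": {"targets": [[[0,-0.7,-0.5],[0,0,0],60],[[0,-0.7,-0.3],[0,0,0],60],[[0,-0.7,0],[0,0,0],60],[[0,-0.7,0],[0,0,0],60],[[0,-0.7,0],[0,0,0],60]]}}

```text
time_s: 22.85
tcp_pos: [0.4496, 0.1745, 0.1755]
eef_rot: [-180.0, 0.0, -7.5]
contact_force: [0.8, 0.6, 0.3]
gripper_width: 0.06
```

Emit:
{"name": "apply_moves", "arguments": {"targets": [[[0,-0.7,0],[0,0,0],60],[[0,-0.5,0],[0,0,0],60],[[0,0,0],[0,0,0],60],[[0,0,0],[0,0,0],60]]}}

```text
time_s: 23.25
tcp_pos: [0.456, 0.2271, 0.1753]
eef_rot: [-179.9, 0.0, -7.3]
contact_force: [-0.5, 0.2, -0.8]
gripper_width: 0.0595
```

```bash
python3 - <<'E'
from st import *
stt()
c=r.capture("side"); im=c["img"]; cv2.imwrite("pics/s5.png",cv2.resize(im[150:240,180:350],None,fx=4.7,fy=5,interpolation=cv2.INTER_CUBIC))
c=r.capture("top"); cv2.imwrite("pics/t5.png",c["img"])
p=cloud(c)
m=((p[...,2]>0.012)&(p[...,0]>0.35)&(np.abs(p[...,1])<0.6)&(p[...,0]<1.1)&(p[...,2]<.3)).astype(np.uint8)
n,l,s,ce=cv2.connectedComponentsWithStats(m)
for i in range(1,n):
    if s[i,4]>25:
        q=p[l==i]; zt=np.nanpercentile(q[:,2],95); t=q[q[:,2]>zt-0.008]
        rc=cv2.minAreaRect((t[:,:2]*1000).astype(np.float32))
        print(ce[i].round(),s[i,4],"zmax",zt.round(3),np.round(rc[0]),np.round(rc[1]),round(rc[2],1))
E
```

```text
t 23.25 tcp store x,y mm -230.9 196.4 z 175.3 tip x -72.4 rot [-1.7995e+02  2.0000e-02 -7.3400e+00] Fx,Fy,Fz -0.55 0.09 -0.79 w 59.5
[255. 138.] 1733 zmax 0.074 [752.  -7.] [ 96. 201.] 82.9
[122. 170.] 302 zmax 0.019 [652. 457.] [128. 137.] 2.1
[393. 192.] 1967 zmax 0.161 [ 622. -456.] [86. 93.] 9.2
[326. 174.] 360 zmax 0.045 [ 631. -247.] [61. 61.] 21.2
[246. 219.] 533 zmax 0.066 [429.  34.] [20. 26.] 89.6
[295. 219.] 349 zmax 0.045 [ 479. -136.] [61. 61.] 55.5
[191. 227.] 703 zmax 0.268 [449. 170.] [78. 76.] 82.5
```

View pics/s5.png

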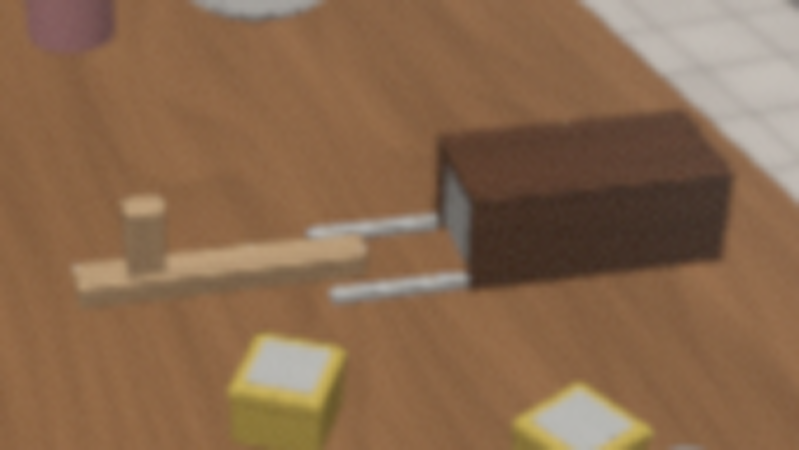

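View pics/t5.png

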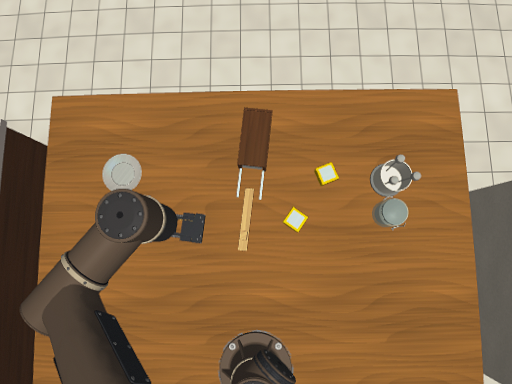

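Everything looks in place. One last numeric check of the flap plane from the side camera's depth before handing in.

```bash
python3 - <<'E'
from st import *
c=r.capture("side"); p=cloud(c).reshape(-1,3)
h=np.radians(-7.2); e=np.array([np.cos(h),np.sin(h)]); n=np.array([-e[1],e[0]])
d=p[:,:2]-[.6605,.0033]; x=d@e*1000; y=d@n*1000; z=p[:,2]*1000
m=(abs(y+0)<28)&(z>12)&(z<52)&(x>-30)&(x<60)
print(m.sum()); A=np.c_[z[m],np.ones(m.sum())]; k=np.linalg.lstsq(A,x[m],rcond=None)[0]; print("x percentiles",np.percentile(x[m],[5,50,95]),"tilt rad",-k[0])
E
```

```text
48
x percentiles [-1.65564743 -0.49880312  0.64517288] tilt rad -0.013045002143576427
```

The flap is at x = -0.5 mm with 0.01 rad of tilt, so it is shut. Handing in.

```bash
python3 -c "
from h import *
print(r.close_job()); print(r.get_state()['time_s'])"
```

```text
the job is handed in; nothing more can be done
None
the job is handed in; nothing more can be done
```

The tea tin is in the store with the flap shut behind it, and I handed the job in at about 23 s. The hand-in reports no verdict.

- **What I did:** I set the silver tin between the rails, about 52 mm in front of the flap. I pushed it through the flap with the pusher, drew the pusher out and laid it flat with its tip between the rails.
- **Press on the back stop:** I felt the stop with the pusher tip about 65 mm behind the flap's plane. The push force then rose at roughly the stop's spring rate. It held near 10 N at the wrist for about 0.8 s and peaked at 16.7 N. Less friction, that is an estimated 6–13 N on the stop, below the 20 N limit.
- **Final checks:** The side camera shows the flap in its shut plane, with 0.01 rad of tilt. The pusher lies flat with its grip top at about 66 mm. The robot was clear of everything. Neither I nor the arm went near the caddy, mug, sugar jar or saucer, and they look unmoved in the top view; the arm was partly hiding the mug and saucer at that moment.
- **What went less well:**
  - The pusher's nose dragged on the worktop early in the push, at up to about 20 N, until I raised it.
  - The pusher was pressed onto the worktop with about 35 N for a moment while being laid down.
  - The pusher slipped back about 2 mm in the grip.
- **Not confirmed by sight:** The tin cannot be seen inside the closed store. Its place at the stop, with its centre about 95 mm in, comes from force and travel only.

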